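# Shift the finishing machine to the sanding belt

### The job

The finishing machine's gear lever is parked in the right-hand near slot of its gate. Change it over to the sanding belt: push the knob with the fingers, without pinching it, back to neutral, across, and fully home into the slot beside the straight bar symbol. Do not force the lever or run it into any other marked slot on the way, leave everything else where it lies, and move clear.

Things in the scene. Friction and masses are not known exactly. Their poses are not given: they have to be found in the camera images.
- machine: Green bench finishing machine, fixed; place and yaw vary. Housing under a dark flat deck (210 mm along x, y -120 to +150 mm, top at 150 mm) with a gate cut in it; motor at its right and wooden wheel at its left are lower than the deck. Origin on the bench under the gate's centre; own x away from the robot (far), y left, z up. All places below are in these axes.
- gate (a point): Gate centre, on the deck's top. Slots 20 mm wide: a cross channel along y at x = 0 (neutral) joins columns at y = -40, 0, +40 mm. Middle and left columns each have a near (-x) and a far (+x) slot; the right one only a near slot (parking, no symbol). Slots end at x = -38 and +38 mm, corners rounded. The lever's 12 mm round shank runs in the gate with 4 mm play each side.
- knob (a point): Centre of the lever's black knob, 33 mm square, 40 mm high, faces square to the machine's axes. Lever pivot: 130 mm below the gate's centre, 170 mm below the knob. Upright, the knob spans 20 to 60 mm above the deck; it leans with the lever, never twists. From the gate's centre the knob's centre is about 42 mm near or far when home in a slot, about 52 mm left or right in an outer column.
- fore (a joint): Lean of the lever along x, rad: 0 neutral, about +0.25 at the end of a far slot, -0.25 at the end of a near slot. No spring: the lever moves against steady friction, about 1.5 N at the knob, and stays where it is left. It starts in the parking slot, not always at its end.
- cross (a joint): Lean of the lever along y, rad: 0 middle column, about +0.31 left column, -0.31 right column (start). Same friction, no spring.
- sym_bar: Aluminium symbol, 4 mm high, fixed on the deck beyond the closed end of the slot it names; origin at its centre. The four symbols swap places between starts. Straight bar, 34 mm long across the slot, 9 mm wide. This one names the sanding belt. With the lever fully home in its slot the knob's centre is about 38 mm from it horizontally, on the side of the gate.
- sym_cross: Aluminium symbol, 4 mm high, fixed on the deck beyond the closed end of the slot it names; origin at its centre. The four symbols swap places between starts. Cross, 30 mm, arms 9 mm.
- sym_ring: Aluminium symbol, 4 mm high, fixed on the deck beyond the closed end of the slot it names; origin at its centre. The four symbols swap places between starts. Ring, 30 mm outside, 16 mm hole.
- sym_square: Aluminium symbol, 4 mm high, fixed on the deck beyond the closed end of the slot it names; origin at its centre. The four symbols swap places between starts. Square, 26 mm.
- face_near: The knob's near side face, a 23 x 38 mm pad looking to the machine's -x. Origin at the lever's pivot, not on the face; axes lean with the lever.
- face_far: The knob's far side face, a 23 x 38 mm pad looking to the machine's +x. Origin at the lever's pivot, not on the face; axes lean with the lever.
- face_left: The knob's left side face, a 23 x 38 mm pad looking to the machine's +y. Origin at the lever's pivot, not on the face; axes lean with the lever.
- face_right: The knob's right side face, a 23 x 38 mm pad looking to the machine's -y. Origin at the lever's pivot, not on the face; axes lean with the lever.
- rivet_jar: Bystander: small clear jar with brass lid, 36 dia x 40 mm, stands on the deck left of the gate; origin on its underside or near its middle.
- buckle: Bystander: brass ring 32 mm outside, 8 mm thick, lies on the deck left of the gate; origin on its underside or near its middle.
- wax_bar: Bystander: brown polishing wax bar 50 x 22 x 16 mm, lies on the deck at its right edge, far half; origin on its underside or near its middle.
- stick: Bystander: flat wooden sanding stick 200 x 30 x 8 mm on the bench, left of the machine; origin on its underside or near its middle.
- mallet: Bystander: hammer lying on the bench, left; origin on its underside or near its middle.
- stud_jar: Bystander: glass jar with white lid, 64 dia x 85 mm, on the bench, left; origin on its underside or near its middle.
- tin: Bystander: tin can 72 dia x 100 mm, on the bench, right; origin on its underside or near its middle.
- driver: Bystander: screwdriver lying on the bench, right; origin on its underside or near its middle.

How it is judged:
By the outcome, as a careful person would: the job done as asked, in the order asked, and still so for the second after the job is handed in, with the robot touching nothing.
It also fails if it takes over 51 s, if anything falls off the work surface, if the arm or the gripper's body presses on something with over 40 N, if the wrist force passes 120 N, or if a joint passes its speed limit or range.

### The arm

A 7-joint arm with a two-finger parallel gripper is mounted at the origin on the work surface. World frame = base frame: x ahead of the robot, y to its left, z up, the work surface at z = 0. Lengths are in m, angles in rad, forces in N, time in s.
With the tool pointing down it reaches from about 0.425 to 0.925 m from the base axis. Payload 6.8 kg.
Tool frame: the origin (TCP) lies on the front face of the gripper's body, between the roots of the fingers; the fingertips stand 73 mm ahead of it and the grasp point (between the pads) lies 54 mm ahead of it (bot.finger_overhang is the z of the fingertips in the tool frame, in m); z points along the fingers, y is the line along which they close (so a half turn about z gives the same grasp; the last joint's range is limited). The gripper opens to 85 mm and grips with 20 to 120 N. Pads are 22 mm wide; open, the fingers measure 114 mm over their backs; the gripper's body (76 mm by 85 mm) begins 54 mm behind the grasp point. The pads swing forward as they close: fully open they stand 13 mm farther back than shut.
Start: joints at [1.075, 0.477, 0.022, 1.555, -0.011, 1.109, -0.083], TCP at [0.255, -0.625, 0.304] pointing down, gripper open.
Joint ranges: [-2.96, 2.96], [-0.34, 2.1], [-1.41, 1.46], [0.24, 2.44], [-1.37, 4.51], [0.17, 1.92], [-2.96, 2.96]. Speed limits (rad/s): [2.39, 2.39, 3.14, 3.14, 3.14, 3.14, 3.14].

### API

Orientations are given as a unit quaternion [w, x, y, z].
In Python, from station import bot gives the robot as it stands.
- The arm moves only by the tool servo_tool, never from a script. Its argument "motion" is one flat list of numbers, 7 for each row, row after row: the shift along the tool's x, y, z as a fraction of full scale, then the turn, a rotation vector about the tool's x, y, z as a fraction of full scale, then the closure, from 0 (fully open) to 1 (shut). In form: [tx, ty, tz, ax, ay, az, gripper, tx, ty, tz, ax, ay, az, gripper, ...]. A call has 1 to 5 rows; each row shifts and turns the commanded pose from where the row before left it, along the tool's axes as they then stand; what a row does not reach is not made up. Full scale, the value 1, is 0.02 m for a shift and 0.15 rad for a turn. A row lasts 1/8 s, in which the tool goes at most 62.5 mm and 10.7 degrees, less where a joint would pass 70% of its speed; a pose out of reach is approached as far as the arm can. A call with a number of a shift or a turn outside -1 to 1 is refused whole. A call with a gripper value outside its range is refused whole. The fingers move at their own pace and stop on an object; "grip_force" is the grip in N (left out, the last holds). Time passes only in rows, so rows that do not move let the fingers close. It gives the time, the measured TCP pose, the force, the opening and the grip force at its end, in the units of the state.
- bot.get_obs(): the state, without advancing time (a new reading comes with each control period).
- bot.read_camera(name): name is "scene" or "side" or "wrist"; returns the picture (384x512x3 uint8, red, green, blue); there is no depth.
- bot.get_calibration(name): a dict with "mtx" (3x3 intrinsics, pixels), "rvec" (rotation vector, rad) and "tvec" (3), from world to camera coordinates, as OpenCV has them. Camera axes: x right, y down, z forward; pixel columns grow to the right and rows downward; lengths in m; the calibration is good to about 2 mm. A picture is of the moment at which its call begins: read the wrist's pose just before it. get_calibration takes no time and is no camera call; for the wrist camera it gives the pose at the moment of the call.
- bot.hand_in(): hands the job in; it is judged then, once.
Trained networks look in the newest picture that a camera, given by its name, has taken for a name from the list of things; names that differ only in an ending like _2 or _b are one class to them, and where a whole thing is asked for, a point or a joint stands for the part that bears it (a point fixed in the world has none). Each returns a list of dicts, best first, with "p" (0 to 1); they miss things now and then, are a little off and sometimes report something else, mostly with a low value. They report only what shows in the picture. A call takes as long as a camera call.
- bot.boxes_of(camera, name): "uv" ([column, row] in pixels, amid what is visible of it).
The state is a dict: "t": time; "q": joint angles; "joint_vel": joint speeds; "joint_torque": joint torques, N m; "eef_pos": TCP position; "tool_rot": TCP orientation; "contact_force": force on the tool from outside, world axes, zero at the start; "torque": the same for the moment, N m; "gripper_width": opening from 0.0 (shut) to 1.0 (fully open); "grasp_force": force on a finger pad.
Only numpy, scipy, OpenCV 4.12 (cv2) and the standard library are available. Lean on these libraries where they do the work, as an engineer would, in place of code of your own. Each camera call takes 0.05 s, during which the arm holds its last target. There are 200 camera calls.

## Working session

There is one attempt and no reset: what is moved stays moved. The work goes in short steps, Python scripts to look and compute and a tool call to move; the robot and the scene stay as the last step left them, time stands still between calls to the robot, and variables do not carry over. Pictures are saved under pics/ and viewed, at most 10 in all, crops included, and the job is handed in when it is done.

Besides the shell and the picture viewer there is one more tool, called after "Request:" as name(argument=value, ...) on one line, values as JSON. servo_tool: Moves the arm, as the interface text tells. Shift numbers are shares of 0.02 m and turn numbers shares of 0.15 rad, none past 1 either way. Its arguments: {"type":"object","properties":{"motion":{"type":"array","items":{"type":"number","minimum":-1,"maximum":1}},"grip_force":{"type":"number"}},"required":["motion"]}

```bash
mkdir -p pics; cat > h.py <<'E'
from station import bot
import cv2,numpy as np
def ray(cam,uv):
    c=bot.get_calibration(cam);R=cv2.Rodrigues(np.array(c["rvec"],float))[0];t=np.array(c["tvec"],float).ravel()
    d=R.T@np.linalg.inv(np.array(c["mtx"]))@np.array([uv[0],uv[1],1.]);return -R.T@t,d
def onz(cam,uv,z):
    o,d=ray(cam,uv);return o+d*(z-o[2])/d[2]
def proj(cam,P):
    c=bot.get_calibration(cam);return cv2.projectPoints(np.array(P,float).reshape(-1,3),np.array(c["rvec"],float),np.array(c["tvec"],float),np.array(c["mtx"],float),None)[0].reshape(-1,2)
E
python3 - <<'E'
from h import *
np.set_printoptions(precision=4,suppress=True)
ims=[]
for c in("scene","side"):
    im=bot.read_camera(c);cv2.imwrite(f"pics/{c}0.png",im[:,:,::-1])
    for n in("sym_bar","sym_cross","sym_ring","sym_square","knob","gate","rivet_jar","buckle","wax_bar"):
        r=bot.boxes_of(c,n)[:2]
        z=.154 if n[:3]=="sym" else .15
        print(c,n,[(np.round(x["uv"]),round(x["p"],2),onz(c,x["uv"],.21 if n=="knob" else z)) for x in r])
o=bot.get_obs();print(o)
E
```

```text
scene sym_bar [(array([234., 190.]), 0.17, array([ 0.5593, -0.0618,  0.154 ]))]
scene sym_cross [(array([226., 233.]), 0.58, array([0.6901, 0.0386, 0.154 ]))]
scene sym_ring [(array([243., 231.]), 0.61, array([0.6512, 0.0672, 0.154 ])), (array([273., 207.]), 0.38, array([0.5273, 0.0652, 0.154 ]))]
scene sym_square []
scene knob [(array([240., 192.]), 0.63, array([ 0.5886, -0.0071,  0.21  ]))]
scene gate [(array([243., 228.]), 0.89, array([0.6418, 0.0582, 0.15  ]))]
scene rivet_jar [(array([255., 238.]), 0.58, array([0.6438, 0.1058, 0.15  ]))]
scene buckle [(array([283., 228.]), 0.56, array([0.5646, 0.1368, 0.15  ]))]
scene wax_bar [(array([336., 344.]), 0.74, array([0.7334, 0.4441, 0.15  ])), (array([209., 200.]), 0.59, array([ 0.6382, -0.0893,  0.15  ]))]
side sym_bar [(array([258., 221.]), 0.59, array([ 0.675 , -0.0036,  0.154 ]))]
side sym_cross [(array([277., 173.]), 0.34, array([0.5179, 0.0662, 0.154 ]))]
side sym_ring [(array([392., 228.]), 0.7, array([0.7189, 0.3671, 0.154 ]))]
side sym_square [(array([249., 182.]), 0.34, array([ 0.5449, -0.0218,  0.154 ])), (array([222., 212.
[... 261 characters left out ...]
284, 0.15  ])), (array([124., 173.]), 0.4, array([ 0.4891, -0.3941,  0.15  ]))]
side buckle [(array([245., 186.]), 0.31, array([ 0.556, -0.032,  0.15 ]))]
side wax_bar []
{'t': 1.0, 'q': array([ 1.0749,  0.477 ,  0.0224,  1.5554, -0.0115,  1.1093, -0.0831]), 'joint_vel': array([ 0.0014,  0.0008, -0.0012, -0.0019,  0.0006,  0.0011, -0.0018]), 'joint_torque': array([  0.0003, -59.6328,   1.607 , -28.1541,   0.0126,   0.0016,
         0.    ]), 'eef_pos': array([ 0.2553, -0.6249,  0.3039]), 'tool_rot': array([0.    , 0.9813, 0.1927, 0.    ]), 'contact_force': array([ 0.2751, -0.3682,  0.3553]), 'torque': array([ 0.0125, -0.0131,  0.058 ]), 'grasp_force': 0.0, 'gripper_width': 1.001182776292229}
```

View pics/scene0.png

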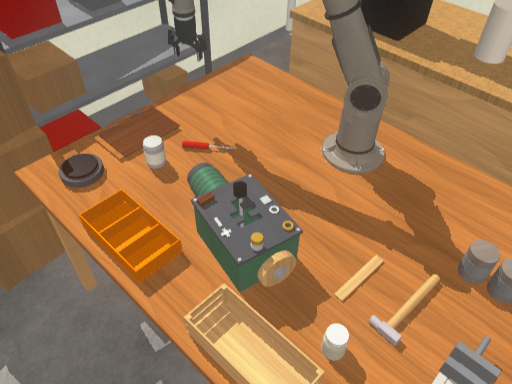

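View pics/side0.png

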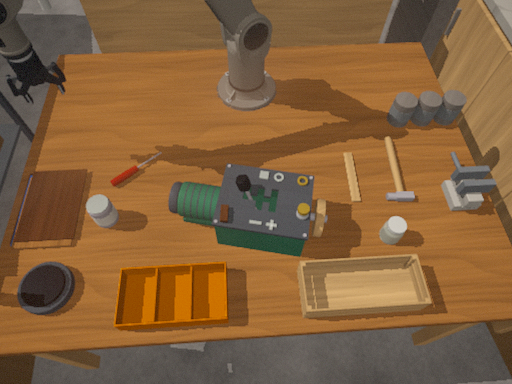

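The side picture shows near symbols square (264,175) and ring (279,177), and far symbols bar (256,222) and cross (271,225). The bar seems to name the middle far slot. I'll enlarge both views to fit the machine's pose.

```bash
python3 - <<'E'
from h import *
a=cv2.imread("pics/scene0.png")[165:265,180:305];b=cv2.imread("pics/side0.png")[155:255,205:330]
cv2.imwrite("pics/crop.png",np.vstack([cv2.resize(x,None,fx=6,fy=6,interpolation=cv2.INTER_CUBIC) for x in(b,)]))
cv2.imwrite("pics/crop2.png",cv2.resize(a,None,fx=6,fy=6,interpolation=cv2.INTER_CUBIC))
E
```

```text
(no output)
```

View pics/crop.png

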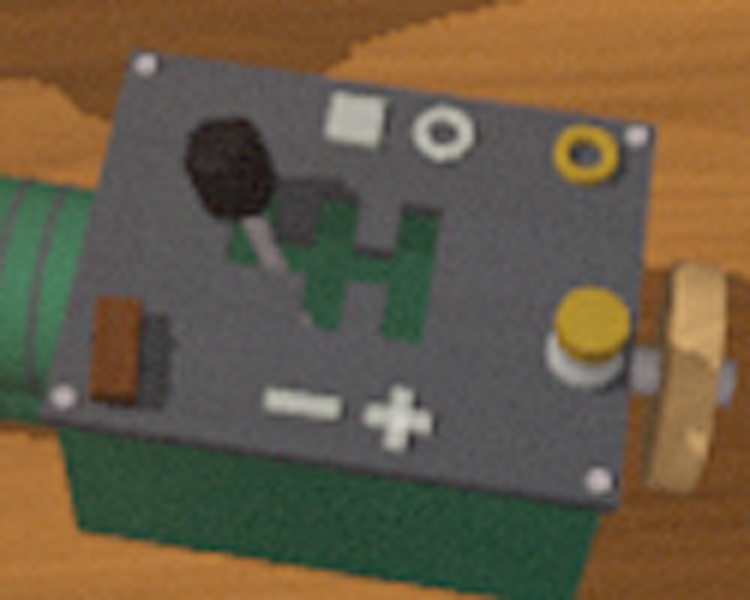

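View pics/crop2.png

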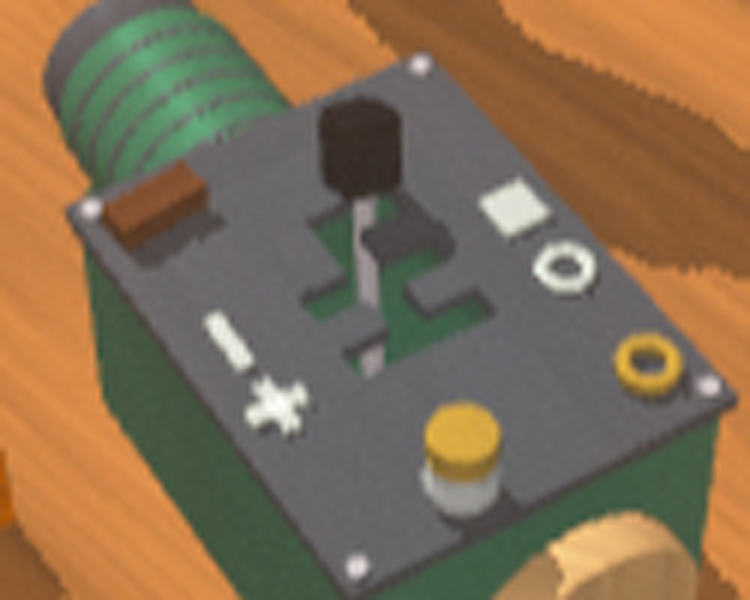

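```bash
cat > fit.py <<'E'
from h import *
from scipy.optimize import least_squares
np.set_printoptions(precision=4,suppress=True)
S={"side":((205,155),[(133,50),(655,125),(617,507),(42,415)],[(302,402),(397,418),(443,132),(356,118)],(231,168)),
"scene":((180,165),[(424,54),(736,400),(355,599),(69,211)],[(228,341),(276,405),(565,266),(515,207)],(360,147))}
C=[(-.105,-.12,.15),(-.105,.15,.15),(.105,.15,.15),(.105,-.12,.15)]
def up(o,p): return (np.array(p,float)+.5)/6-.5+np.array(o)
def W(p,P):
    P=np.array(P,float).reshape(-1,3);c,s=np.cos(p[2]),np.sin(p[2])
    return np.c_[p[0]+c*P[:,0]-s*P[:,1],p[1]+s*P[:,0]+c*P[:,1],P[:,2]]
def f(p,cams=("side","scene")):
    sx=p[3];pts=C
    sy=[(sx,0,.154),(sx,.04,.154),(-sx,.04,.154),(-sx,0,.154)]
    r=[]
    for c in cams:
        o,k,s,_=S[c];r+=[proj(c,W(p,C))-up(o,k),proj(c,W(p,sy))-up(o,s)]
    return np.concatenate(r).ravel()
if __name__=="__main__":
    for cams in(("side","scene"),("side",),("scene",)):
        s=least_squares(f,[.62,0,0,.08],args=(cams,));print(cams,s.x,np.sqrt(np.mean(s.fun**2)))
        if len(cams)==2: p=s.x;print(s.fun.reshape(-1,2))
    kn=lambda a:W(p,(.17*np.sin(a[0])*np.cos(a[1]),.17*np.sin(a[1]),.02+.17*np.cos(a[0])*np.cos(a[1])))
    k=least_squares(lambda a:np.concatenate([proj(c,kn(a))-up(S[c][0],S[c][3]) for c in S]).ravel(),[-.2,-.3])
    print("lever",k.x,k.fun,kn(k.x))
E
python3 fit.py
```

```text
('side', 'scene') [ 0.5991  0.0099 -0.2324  0.08  ] 0.7224118690719679
[[ 0.6413 -0.2056]
 [ 1.484  -0.015 ]
 [ 1.3955  0.1002]
 [ 0.4525  0.1926]
 [ 1.1688  0.3313]
 [-0.4432 -0.1217]
 [-0.3735 -0.2793]
 [ 0.9198  0.1292]
 [ 0.1757 -0.8159]
 [ 0.499  -1.0565]
 [-0.867  -0.3432]
 [-1.0535 -0.67  ]
 [ 0.0218 -0.0747]
 [-0.776  -1.2452]
 [-0.8658 -1.2706]
 [-0.2418 -0.0785]]
('side',) [ 0.5989  0.008  -0.2325  0.0797] 0.5093518372061712
('scene',) [ 0.6     0.0124 -0.2322  0.0801] 0.5171801827747522
lever [-0.1596 -0.3308] [ 0.2103 -0.0189 -0.1676 -0.3322] [[ 0.5615 -0.0379  0.1787]]
```

Request:
servo_tool(motion=[0,0,0,0,0,0.827,1,0,0,0,0,0,0.827,1,0,0,0,0,0,0.827,1,0,0,0,0,0,0.827,1,0,0,0,0,0,0.827,1])

```text
t: 1.62
eef_pos: [0.2553, -0.6249, 0.3039]
tool_rot: [0.0, 0.993, -0.118, 0.0]
contact_force: [-0.4, -0.2, 0.4]
gripper_width: -0.001
grasp_force: 0.0
```

```bash
cat > m.py <<'E'
from h import *
from scipy.spatial.transform import Rotation as Ro
np.set_printoptions(precision=4,suppress=True)
P0=[.5991,.0099,-.2324]
def mach(w): 
    c,s=np.cos(P0[2]),np.sin(P0[2]);d=np.array(w)[:2]-P0[:2];return np.array([c*d[0]+s*d[1],-s*d[0]+c*d[1]])
def st():
    o=bot.get_obs();q=o["tool_rot"];R=Ro.from_quat(q,scalar_first=True).as_matrix()
    print("t",o["t"],"mach",mach(o["eef_pos"])*1000,"tip z",(o["eef_pos"][2]-bot.finger_overhang)*1000,"yaw err",np.arctan2(R[1,0],R[0,0])-P0[2],"zax",R[:,2],"F",o["contact_force"],"w",o["gripper_width"])
if __name__=="__main__": st()
E
python3 m.py
```

```text
t 1.625 mach [-188.3542 -696.8779] tip z 231.32859584792033 yaw err -0.00407066043341342 zax [ 0.0001 -0.     -1.    ] F [-0.4387 -0.1692  0.4395] w -0.0012042594964695554
```

Request:
servo_tool(motion=[0.1,-1,-0.5,0,0,0,1,0.1,-1,-0.5,0,0,0,1,0.1,-1,0,0,0,0,1,0.1,-1,0,0,0,0,1,0.1,-1,0,0,0,0,1])

```text
t: 2.25
eef_pos: [0.2885, -0.5282, 0.3237]
tool_rot: [-0.0, 0.993, -0.116, -0.0]
contact_force: [0.3, -0.4, 0.4]
gripper_width: -0.004
grasp_force: 0.0
```

Request:
servo_tool(motion=[0.1,-1,0,0,0,0,1,0.1,-1,0,0,0,0,1,0.1,-1,0,0,0,0,1,0.1,-1,0,0,0,0,1,0.1,-1,0,0,0,0,1])

```text
t: 2.88
eef_pos: [0.3212, -0.4336, 0.3239]
tool_rot: [0.0, 0.993, -0.116, 0.0]
contact_force: [0.1, -0.2, 0.8]
gripper_width: 0.0
grasp_force: 0.0
```

Request:
servo_tool(motion=[0.1,-1,0,0,0,0,1,0.1,-1,0,0,0,0,1,0.1,-1,0,0,0,0,1,0.1,-1,0,0,0,0,1,0.1,-1,0,0,0,0,1])

```text
t: 3.5
eef_pos: [0.3539, -0.3386, 0.324]
tool_rot: [0.0, 0.993, -0.116, 0.0]
contact_force: [-0.4, 0.1, 0.7]
gripper_width: 0.001
grasp_force: 0.0
```

Request:
servo_tool(motion=[0.1,-1,0,0,0,0,1,0.1,-1,0,0,0,0,1,0.1,-1,0,0,0,0,1,0.1,-1,0,0,0,0,1,0.1,-1,0,0,0,0,1])

```text
t: 4.12
eef_pos: [0.3865, -0.2437, 0.324]
tool_rot: [0.0, 0.993, -0.116, 0.0]
contact_force: [0.9, 0.1, -0.3]
gripper_width: 0.002
grasp_force: 0.0
```

Request:
servo_tool(motion=[0.1,-1,0,0,0,0,1,0.1,-1,0,0,0,0,1,0.1,-1,0,0,0,0,1,0.1,-1,0,0,0,0,1,0.1,-1,0,0,0,0,1])

```text
t: 4.75
eef_pos: [0.4191, -0.1487, 0.324]
tool_rot: [0.0, 0.993, -0.116, 0.0]
contact_force: [0.8, 0.5, -0.6]
gripper_width: 0.001
grasp_force: 0.0
```

Request:
servo_tool(motion=[0.1,-1,0,0,0,0,1,0.1,-1,0,0,0,0,1,0.1,-1,0,0,0,0,1,0.1,-1,0,0,0,0,1,0,0,0,0,0,0,1])

```text
t: 5.38
eef_pos: [0.4455, -0.0723, 0.324]
tool_rot: [-0.0, 0.993, -0.114, 0.0]
contact_force: [0.3, -0.4, 0.2]
gripper_width: 0.0
grasp_force: 0.0
```

```bash
python3 m.py; python3 - <<'E'
from m import *
im=bot.read_camera("wrist");cv2.imwrite("pics/w1.png",im[:,:,::-1])
for n in("sym_bar","sym_cross","sym_ring","sym_square","knob"):
    print(n,[(np.round(x["uv"]),round(x["p"],2),mach(onz("wrist",x["uv"],.19 if n=="knob" else .154))) for x in bot.boxes_of("wrist",n)[:2]])
E
```

```text
t 5.375 mach [-130.5905 -115.3299] tip z 251.39802121833728 yaw err 0.0029786085814278995 zax [ 0.0004  0.0001 -1.    ] F [ 0.3317 -0.3533  0.1502] w 0.00022083501947482736
sym_bar []
sym_cross [(array([157.,  32.]), 0.58, array([-0.022 , -0.0513]))]
sym_ring [(array([ 48., 112.]), 0.74, array([-0.0744,  0.0311]))]
sym_square [(array([ 96., 120.]), 0.81, array([-0.08  , -0.0026]))]
knob [(array([158.,  32.]), 0.92, array([-0.0271, -0.0618]))]
```

View pics/w1.png

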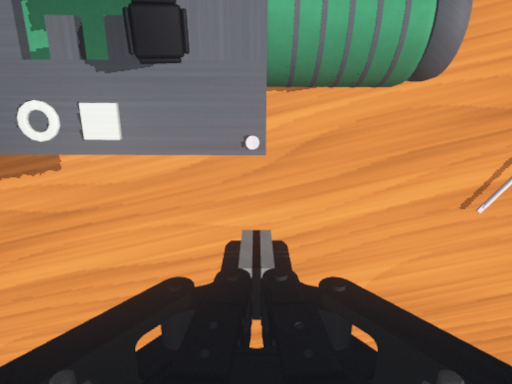

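The wrist view has the knob top at about (158,30), the square at (101,121), the ring at (38,121), and the deck's near-right corner at (266,154). The deck edge is level, so the yaw is right.

```bash
python3 - <<'E'
from m import *
for n,uv,z in(("corner(-105,-120)",(266,154.5),.15),("square",(100.5,121),.154),("ring",(38,121),.154),("colright edge",(85,60),.15),("mid/left inner",(79,60),.15),("knobtop L",(134,30),.2),("knobtop R",(183,30),.2),("knob near edge",(158,60),.2)):
    print(n,mach(onz("wrist",uv,z))*1000)
E
```

```text
corner(-105,-120) [-105.713  -124.8518]
square [-80.3399  -5.6959]
ring [-80.2731  39.1446]
colright edge [-39.0403   1.1811]
mid/left inner [-39.0351   5.3397]
knobtop L [-27.8509 -51.7141]
knobtop R [-27.8812 -78.0755]
knob near edge [-42.9701 -63.3085]
```

Request:
servo_tool(motion=[0.8,-1,0,0,0,0,1,0.8,-1,0.5,0,0,0,1,0.65,-0.9,1,0,0,0,1,0,0,1,0,0,0,1,0,0,1,0,0,0,1])

```text
t: 6.3
eef_pos: [0.5026, -0.0281, 0.2532]
tool_rot: [0.0, 0.993, -0.116, -0.0]
contact_force: [-0.9, -0.7, -0.0]
gripper_width: -0.003
grasp_force: 0.0
```

Request:
servo_tool(motion=[0.3,0,0.15,0,0,0,1,0.3,0,0,0,0,0,1,0,0,0,0,0,0,1])

```text
t: 6.68
eef_pos: [0.5153, -0.0309, 0.2518]
tool_rot: [-0.0, 0.993, -0.116, 0.001]
contact_force: [-0.6, 0.6, -0.3]
gripper_width: -0.003
grasp_force: 0.0
```

```bash
sed -i 's/^P0=.*/P0=[.5983,.0065,-.2324]/' m.py; python3 m.py
```

```text
t 6.675 mach [-72.1934 -55.4701] tip z 179.2258884014859 yaw err -0.0007737179404894434 zax [ 0.002  0.    -1.   ] F [-0.62    0.6223 -0.3385] w -0.00343844404159702
```

Request:
servo_tool(motion=[0.3,0,0,0,0,0,1,0.3,0,0,0,0,0,1,0.25,0,0,0,0,0,1,0.25,0,0,0,0,0,1])

```text
t: 7.18
eef_pos: [0.5356, -0.0356, 0.2508]
tool_rot: [0.0, 0.993, -0.116, -0.0]
contact_force: [-2.6, 0.1, 1.8]
gripper_width: 0.001
grasp_force: 1.0
```

Request:
servo_tool(motion=[0.25,0,0,0,0,0,1,0.25,0,0,0,0,0,1,0.25,0,0,0,0,0,1,0.2,0,0,0,0,0,1])

```text
t: 7.68
eef_pos: [0.5544, -0.04, 0.2509]
tool_rot: [-0.0, 0.993, -0.116, 0.0]
contact_force: [-2.2, 0.9, 0.5]
gripper_width: 0.0
grasp_force: 0.7
```

Request:
servo_tool(motion=[0.1,0,0,0,0,0,1,0.1,0,0,0,0,0,1,0,0,0,0,0,0,1])

```text
t: 8.05
eef_pos: [0.558, -0.0409, 0.2509]
tool_rot: [-0.0, 0.993, -0.116, 0.0]
contact_force: [-1.0, -0.1, 0.8]
gripper_width: 0.003
grasp_force: 0.5
```

```bash
python3 m.py; python3 - <<'E'
from m import *
im=bot.read_camera("side")
cv2.imwrite("pics/s2.png",cv2.resize(im[155:255,205:330,::-1],None,fx=6,fy=6,interpolation=cv2.INTER_CUBIC))
E
```

```text
t 8.05 mach [-28.2727 -55.3987] tip z 178.27170756531086 yaw err -4.2655212440539936e-05 zax [ 0.0001  0.     -1.    ] F [-0.9572 -0.1056  0.8409] w 0.0034742031446096866
```

View pics/s2.png

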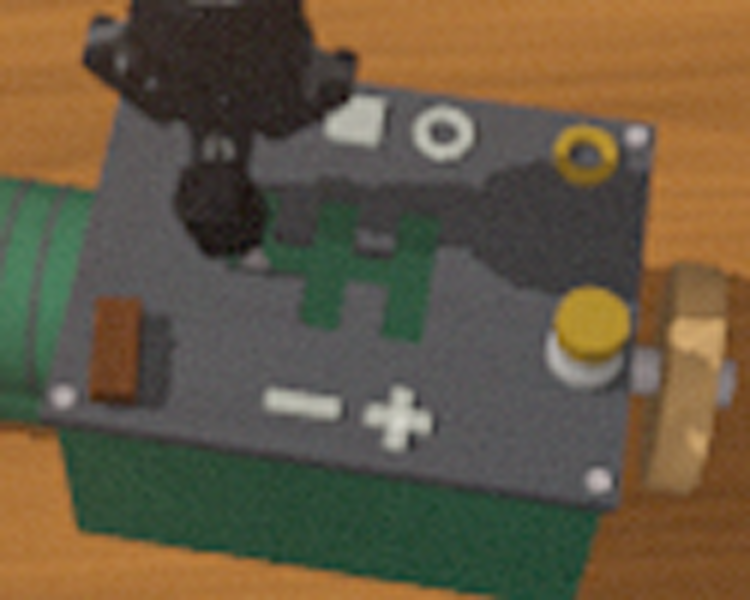

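The side view shows the knob, pushed from the near side, at about crop (220,213), and the shank in the cross channel at (255,260). I'll compare that with the position predicted for neutral.

```bash
cat > lev.py <<'E'
from fit import *
import m
def kn(a,z=.17): return W(m.P0,(z*np.sin(a[0])*np.cos(a[1]),z*np.sin(a[1]),.02+z*np.cos(a[0])*np.cos(a[1])))
def pc(cam,a,z=.17): return ((proj(cam,kn(a,z))[0]-np.array(S[cam][0])+.5)*6-.5)
E
python3 - <<'E'
from lev import *
for f in(-.03,0,.03): print(f,pc("side",(f,-.31)),pc("side",(f,-.31),.13))
print(pc("side",(-.14,-.31)))
E
```

```text
-0.03 [223.9347 201.0076] [249.7281 246.6853]
0 [222.0475 209.6085] [248.3727 253.1528]
0.03 [220.1581 218.4071] [247.0153 259.7557]
[230.7989 171.3073]
```

Request:
servo_tool(motion=[-0.7,0,0,0,0,0,1,-0.8,0.4,0,0,0,0,1,0,1,0,0,0,0,1,0,1,0,0,0,0,1,0.5,0.6,0,0,0,0,1])

```text
t: 8.72
eef_pos: [0.5237, -0.0955, 0.251]
tool_rot: [0.0, 0.993, -0.116, -0.0]
contact_force: [0.5, 0.4, 0.2]
gripper_width: -0.003
grasp_force: 0.0
```

Request:
servo_tool(motion=[0.9,0,0,0,0,0,1,0.9,0,0,0,0,0,1,0.6,0,0,0,0,0,1,0,0,0,0,0,0,1])

```text
t: 9.22
eef_pos: [0.572, -0.1056, 0.2507]
tool_rot: [-0.0, 0.993, -0.116, 0.0]
contact_force: [0.1, -0.3, -1.0]
gripper_width: -0.001
grasp_force: 0.0
```

```bash
python3 m.py
```

```text
t 9.225 mach [   0.1989 -115.183 ] tip z 178.1183474790359 yaw err 8.468179984733037e-07 zax [ 0.0002  0.0003 -1.    ] F [ 0.148  -0.2736 -0.9602] w -0.000698840389309514
```

Now push +y in stages toward y = -31.

Request:
servo_tool(motion=[0,-0.5,0,0,0,0,1,0,-0.4,0,0,0,0,1,0,-0.3,0,0,0,0,1,0,-0.25,0,0,0,0,1,0,-0.25,0,0,0,0,1])

```text
t: 9.85
eef_pos: [0.5792, -0.0733, 0.2512]
tool_rot: [0.001, 0.993, -0.116, 0.0]
contact_force: [-0.7, -2.8, 2.4]
gripper_width: -0.0
grasp_force: 1.5
```

Request:
servo_tool(motion=[0,-0.25,0,0,0,0,1,0,-0.25,0,0,0,0,1,0,-0.25,0,0,0,0,1])

```text
t: 10.22
eef_pos: [0.5828, -0.0578, 0.2509]
tool_rot: [0.0, 0.993, -0.116, 0.0]
contact_force: [-0.2, -2.4, 1.6]
gripper_width: -0.001
grasp_force: 1.2
```

Request:
servo_tool(motion=[0,-0.25,0,0,0,0,1,0,-0.25,0,0,0,0,1,0,-0.25,0,0,0,0,1,0,-0.25,0,0,0,0,1])

```text
t: 10.72
eef_pos: [0.5873, -0.0381, 0.2509]
tool_rot: [-0.0, 0.993, -0.116, -0.0]
contact_force: [0.0, -2.1, 1.8]
gripper_width: -0.005
grasp_force: 0.9
```

```bash
python3 m.py
```

```text
t 10.725 mach [ -0.3786 -45.965 ] tip z 178.26768366667696 yaw err 6.863958407235526e-05 zax [-0.      0.0001 -1.    ] F [ 0.0329 -2.071   1.8143] w -0.004744864757331569
```

Request:
servo_tool(motion=[0,-0.25,0,0,0,0,1,0,-0.25,0,0,0,0,1,0,-0.15,0,0,0,0,1,0,0,0,0,0,0,1])

```text
t: 11.22
eef_pos: [0.5903, -0.0255, 0.2508]
tool_rot: [-0.0, 0.993, -0.116, -0.0]
contact_force: [-0.6, -0.4, 0.2]
gripper_width: -0.002
grasp_force: 0.3
```

Request:
servo_tool(motion=[0,0.7,0,0,0,0,1,-0.8,0.7,0,0,0,0,1,-1,0,0,0,0,0,1,-1,0,0,0,0,0,1,0,0,0,0,0,0,1])

```text
t: 11.85
eef_pos: [0.5281, -0.0411, 0.2509]
tool_rot: [0.0, 0.993, -0.116, -0.0]
contact_force: [0.5, -0.3, -0.2]
gripper_width: -0.005
grasp_force: 0.0
```

```bash
python3 m.py; python3 - <<'E'
from lev import *
from m import mach
im=bot.read_camera("side")
a=cv2.resize(im[155:255,205:330,::-1],None,fx=6,fy=6,interpolation=cv2.INTER_CUBIC)[:,:,:]
w=bot.read_camera("wrist")[:,:,::-1]
cv2.imwrite("pics/s3.png",np.hstack([cv2.resize(a,(450,360)),cv2.resize(w,(350,262))[:262] if 0 else cv2.copyMakeBorder(cv2.resize(w,(350,262)),0,98,0,0,0)]))
print(pc("side",(0,0)),"knobs",bot.boxes_of("wrist","knob")[:1],bot.boxes_of("wrist","sym_bar")[:1],bot.boxes_of("wrist","sym_square")[:1])
x=bot.boxes_of("wrist","knob")
if x: print(mach(onz("wrist",x[0]["uv"],.20)))
print("pred wrist top centre",proj("wrist",kn((0,0),.19)))
E
```

```text
t 11.85 mach [-57.3952 -62.461 ] tip z 178.25542210180407 yaw err -0.0006599900939100178 zax [-0.0008 -0.0003 -1.    ] F [ 0.5398 -0.2582 -0.1534] w -0.0045073947207316676
[330.5831 217.0691] knobs [{'uv': [99.1, 135.8], 'p': 0.78}] [] [{'uv': [142.4, 265.2], 'p': 0.56}]
[ 0.0001 -0.0035]
pred wrist top centre [[ 75.3411 140.2294]]
```

View pics/s3.png

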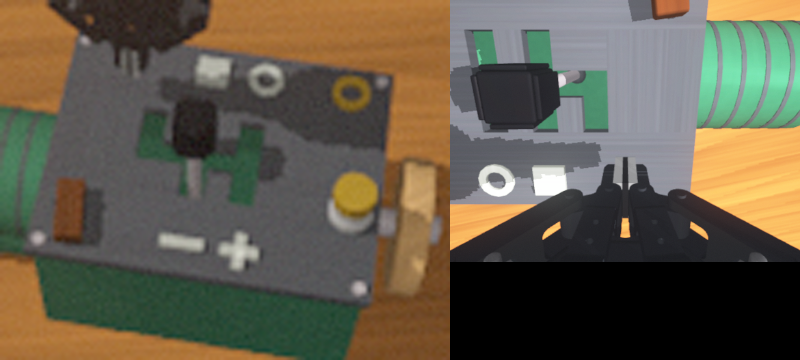

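```bash
python3 - <<'E'
from lev import *
from m import mach
w=cv2.imread("pics/s3.png")[:262,450:]
cv2.imwrite("pics/w3.png",cv2.resize(w[:,:200],None,fx=4,fy=4,interpolation=cv2.INTER_CUBIC)[:600]) 
a=lambda uv,z:mach(onz("wrist",uv,z))*1000
for n,uv,z in(("square",(145,264),.154),("ring",(67,264),.154),("knob",(95,139),.21),("midslot near end",(133,190),.15),("midslot r edge@near end",(155,190),.15)): print(n,a(uv,z))
E
```

```text
square [-79.0923   2.2806]
ring [-79.0567  46.6894]
knob [ 0.412 -6.685]
midslot near end [-36.1932   5.9207]
midslot r edge@near end [-36.1999  -6.0398]
```

View pics/w3.png

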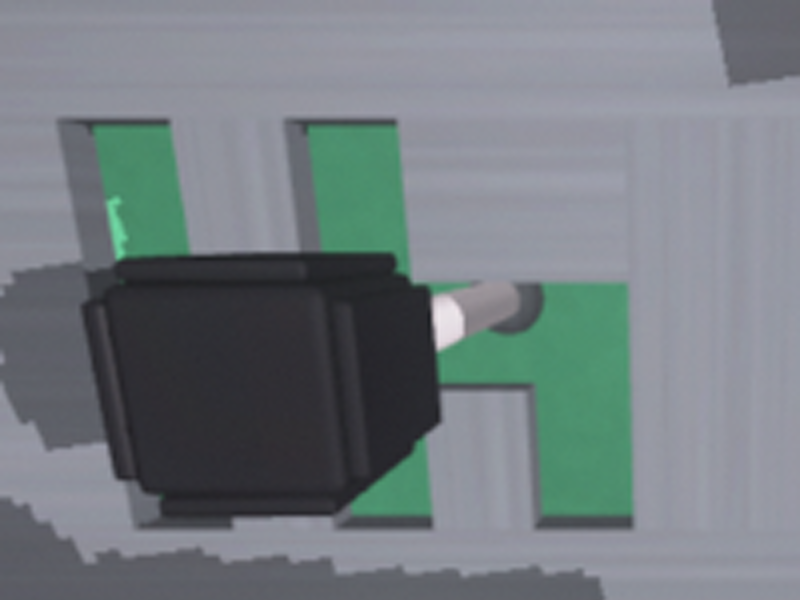

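```bash
python3 - <<'E'
from lev import *
from m import mach
k=.3657
def a(u,v,z): return mach(onz("wrist",(u*k,v*k),z))*1000
for n,u,v,z in(("midfar L",287,120,.15),("midfar R",398,120,.15),("leftfar L",58,120,.15),("leftfar R",170,120,.15),("mid near R",433,525,.15),("right near L",535,525,.15),("right near R",633,525,.15),("knob L",102,390,.209),("knob R",362,390,.209),("far edge",250,258,.209),("near edge",250,512,.209),("shank bottom centre?",515,305,.10)): print(n,a(u,v,z))
E
```

```text
midfar L [37.1873 11.4571]
midfar R [37.1842 -8.0071]
leftfar L [37.1936 51.5998]
leftfar R [37.1905 31.9688]
mid near R [-37.3375  -7.7629]
right near L [-37.3489 -28.0832]
right near R [-37.3599 -47.6108]
knob L [-0.9632 13.642 ]
knob R [ -0.9767 -18.7652]
far edge [14.8757 -7.0871]
near edge [-16.8588  -2.5131]
shank bottom centre? [  2.1754 -16.6302]
```

The wrist view puts the middle slot's centre at y = +1.7 and the knob at y = -2.6, with x ≈ 0. I'll nudge the knob about 4 mm further left before pushing it in.

Request:
servo_tool(motion=[0.97,0,0,0,0,0,1,0.95,0,0,0,0,0,1,0.95,0,0,0,0,0,1,0,-0.6,0,0,0,0,1,0,-0.4,0,0,0,0,1])

```text
t: 12.78
eef_pos: [0.5896, -0.0326, 0.2506]
tool_rot: [-0.0, 0.993, -0.115, -0.0]
contact_force: [0.2, -0.7, -0.8]
gripper_width: -0.0
grasp_force: 0.0
```

Request:
servo_tool(motion=[0,-0.3,0,0,0,0,1,0,-0.2,0,0,0,0,1,0,-0.15,0,0,0,0,1,0,0,0,0,0,0,1])

```text
t: 13.28
eef_pos: [0.5927, -0.0214, 0.251]
tool_rot: [0.0, 0.993, -0.116, -0.0]
contact_force: [-0.4, -1.6, 0.2]
gripper_width: -0.001
grasp_force: 0.4
```

```bash
python3 m.py
```

```text
t 13.275 mach [  0.9478 -28.4881] tip z 178.36912228756958 yaw err -5.223290455497187e-05 zax [-0.0001 -0.0002 -1.    ] F [-0.3822 -1.5885  0.2048] w -0.0009419963338960252
```

Request:
servo_tool(motion=[0,0.6,0,0,0,0,1,-0.9,0.6,0,0,0,0,1,-1,0,0,0,0,0,1,-1,0,0,0,0,0,1,0,-0.9,0,0,0,0,1])

```text
t: 13.9
eef_pos: [0.5337, -0.0157, 0.2509]
tool_rot: [0.001, 0.993, -0.118, -0.0]
contact_force: [-0.2, 0.4, 0.6]
gripper_width: 0.002
grasp_force: 0.0
```

Request:
servo_tool(motion=[0,-0.9,0,0,0,0,1,0,-0.9,0,0,0,0,1,0,0,0,0,0,0,1])

```text
t: 14.28
eef_pos: [0.5439, 0.0236, 0.2508]
tool_rot: [-0.001, 0.993, -0.114, 0.0]
contact_force: [0.5, -0.3, -0.1]
gripper_width: -0.001
grasp_force: 0.0
```

```bash
python3 m.py
```

```text
t 14.275 mach [-56.8361   4.0846] tip z 178.23908427566192 yaw err 0.0034996095944242467 zax [ 0.0003  0.001  -1.    ] F [ 0.5161 -0.336  -0.0548] w -0.001296880388113878
```

Request:
servo_tool(motion=[0.6,0.1,0,0,0,0,1,0.5,0,0,0,0,0,1,0.25,0,0,0,0,0,1,0.25,0,0,0,0,0,1,0.25,0,0,0,0,0,1])

```text
t: 14.9
eef_pos: [0.5787, 0.0104, 0.2508]
tool_rot: [0.0, 0.993, -0.116, -0.0]
contact_force: [-1.8, -0.8, 1.0]
gripper_width: -0.001
grasp_force: 0.7
```

Request:
servo_tool(motion=[0.25,0,0,0,0,0,1,0.25,0,0,0,0,0,1,0.25,0,0,0,0,0,1])

```text
t: 15.28
eef_pos: [0.5936, 0.0071, 0.2509]
tool_rot: [0.0, 0.993, -0.116, -0.0]
contact_force: [-0.7, 0.0, 0.6]
gripper_width: -0.001
grasp_force: 0.6
```

Request:
servo_tool(motion=[0.25,0,0,0,0,0,1,0.2,0,0,0,0,0,1])

```text
t: 15.52
eef_pos: [0.6024, 0.0052, 0.2507]
tool_rot: [-0.0, 0.993, -0.116, -0.0]
contact_force: [-1.0, -0.3, 0.4]
gripper_width: -0.003
grasp_force: 0.4
```

```bash
python3 m.py
```

```text
t 15.525 mach [ 4.3211 -0.3534] tip z 178.1495014330704 yaw err -3.797864151389163e-06 zax [-0.0001  0.0001 -1.    ] F [-1.0028 -0.3402  0.3871] w -0.003456976775319745
```

Moving freely. I'll go on in small steps until it resists, expected near x = 12.

Request:
servo_tool(motion=[0.15,0,0,0,0,0,1,0.1,0,0,0,0,0,1])

```text
t: 15.78
eef_pos: [0.6072, 0.0041, 0.2509]
tool_rot: [-0.0, 0.993, -0.116, 0.0]
contact_force: [-0.2, -0.3, -0.3]
gripper_width: -0.005
grasp_force: 0.4
```

Request:
servo_tool(motion=[0.1,0,0,0,0,0,1])

```text
t: 15.9
eef_pos: [0.609, 0.0036, 0.2509]
tool_rot: [-0.0, 0.993, -0.116, 0.0]
contact_force: [-1.0, 0.5, 0.1]
gripper_width: 0.002
grasp_force: 0.4
```

Request:
servo_tool(motion=[0.05,0,0,0,0,0,1,0,0,0,0,0,0,1])

```text
t: 16.15
eef_pos: [0.6098, 0.0034, 0.2509]
tool_rot: [-0.0, 0.993, -0.116, -0.0]
contact_force: [-0.4, 1.0, 0.5]
gripper_width: -0.001
grasp_force: 0.9
```

```bash
python3 m.py
```

```text
t 16.15 mach [11.8491 -0.3319] tip z 178.28597271389611 yaw err 7.849504645865424e-05 zax [-0.0004  0.0001 -1.    ] F [-0.4478  0.9784  0.4613] w -0.0008490959525617289
```

Request:
servo_tool(motion=[0.04,0,0,0,0,0,1,0,0,0,0,0,0,1])

```text
t: 16.4
eef_pos: [0.6102, 0.0033, 0.2508]
tool_rot: [0.0, 0.993, -0.116, -0.001]
contact_force: [-4.1, 1.4, 1.1]
gripper_width: 0.003
grasp_force: 2.3
```

Request:
servo_tool(motion=[0.04,0,0,0,0,0,1,0,0,0,0,0,0,1])

```text
t: 16.65
eef_pos: [0.6105, 0.0033, 0.2507]
tool_rot: [0.0, 0.993, -0.116, -0.001]
contact_force: [-5.9, 1.5, 2.6]
gripper_width: 0.003
grasp_force: 3.5
```

```bash
python3 m.py;  python3 - <<'E'
from lev import *
im=bot.read_camera("side")
cv2.imwrite("pics/s4.png",cv2.resize(im[155:255,205:330,::-1],None,fx=6,fy=6,interpolation=cv2.INTER_CUBIC))
for f in(.2,.23,.25): print(f,pc("side",(f,.01)),pc("side",(f,.01),.19))
E
```

```text
t 16.65 mach [12.656  -0.2963] tip z 178.11150317519105 yaw err 0.00025935758198813996 zax [-0.0024  0.0002 -1.    ] F [-5.8537  1.4716  2.6485] w 0.0027830218903771536
0.2 [322.4244 283.4461] [322.1671 270.2654]
0.23 [320.6442 293.922 ] [320.1398 282.1699]
0.25 [319.4583 300.9735] [318.7888 290.1869]
```

View pics/s4.png

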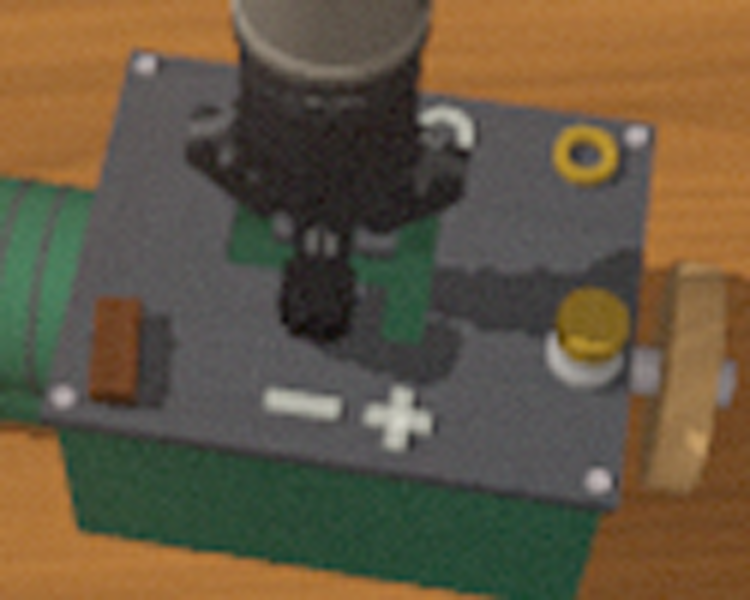

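The side view has the knob at crop (318,298), in the middle far slot by the bar. The force rose to 6 N at the expected end, so it is home. Now I'll back off and lift clear.

Request:
servo_tool(motion=[-0.5,0,0,0,0,0,1,-1,0,0,0,0,0,1,-1,0,0,0,0,0,1,-1,0,-0.5,0,0,0,1,0,0,-1,0,0,0,1])

```text
t: 17.32
eef_pos: [0.542, 0.0192, 0.2809]
tool_rot: [0.0, 0.993, -0.116, -0.0]
contact_force: [0.2, -0.8, 0.7]
gripper_width: -0.002
grasp_force: 0.0
```

Request:
servo_tool(motion=[0,0,-1,0,0,0,1,0,0,-1,0,0,0,1,0,0,-1,0,0,0,1,0,0,-1,0,0,0,1,0,0,0,0,0,0,1])

```text
t: 17.95
eef_pos: [0.5443, 0.0191, 0.3627]
tool_rot: [-0.0, 0.993, -0.116, 0.003]
contact_force: [0.3, 0.0, 0.5]
gripper_width: 0.004
grasp_force: 0.0
```

```bash
python3 - <<'E'
from lev import *
from m import st,mach
st()
im=bot.read_camera("side");w=bot.read_camera("wrist")
a=cv2.resize(im[155:255,205:330,::-1],(450,360),interpolation=cv2.INTER_CUBIC)
cv2.imwrite("pics/s5.png",np.hstack([a,cv2.copyMakeBorder(cv2.resize(w[:,:,::-1],(350,262)),0,98,0,0,0)]))
for n in("knob","sym_bar"):
    for c in("wrist","side"):
        x=bot.boxes_of(c,n)[:1]
        if x: print(c,n,x[0]["p"],mach(onz(c,x[0]["uv"],.19 if n=="knob" else .154))*1000)
E
```

```text
t 17.95 mach [-55.4214  -0.2093] tip z 290.06625845054623 yaw err -0.000352143771142982 zax [ 0.0051  0.0001 -1.    ] F [0.3301 0.0484 0.5063] w 0.003706114490205006
wrist knob 0.75 [39.1676  0.7327]
side knob 0.7 [42.695   1.0903]
wrist sym_bar 0.76 [75.0181  0.9448]
side sym_bar 0.64 [-87.7075 114.7186]
```

View pics/s5.png

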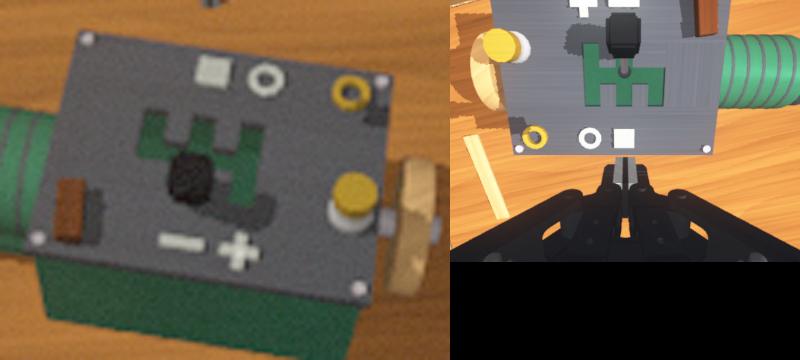

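The knob is at x ≈ 42 mm, home in the slot at the bar. The arm is clear and nothing else has moved.

```bash
python3 -c "
from station import bot
print(bot.hand_in())"
```

```text
the job is handed in; nothing more can be done
None
```

The lever is fully home in the middle far slot beside the straight bar, pushed there with shut fingers and no more than about 6 N. Nothing else visibly moved, the arm stands clear, and I handed the job in at about 18 s.

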